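# Make up the inflation kit and the winch kit

## Task

Make up two kits from the stock on the bench. Blue tray: stand the yellow valve upright in the middle of one compartment and the orange hose coupling upright in the middle of the other. Red tray: set the steel strap latch flat on its base in the middle of the empty compartment, and slide the black crank, turned so that its slot matches the flat-sided shaft, down onto the gearbox until it is fully home; leave the grey valve, the bottle and the tape where they are.

Things in the scene. Friction and masses are not known exactly. Their poses are not given: they have to be found in the camera images.
- tray_blue: Blue plastic kit tray fixed to the bench, 140 (x) x 210 (y) x 20 mm high, walls 4 mm; a divider on its x axis (18 mm high) makes two compartments, each 132 x 99 mm, centred 52 mm along +y and -y. Origin: middle of underside, floor 4 mm above it. Empty at the start. May stand left or right.
- tray_red: Red plastic kit tray fixed to the bench, 140 (x) x 210 (y) x 20 mm high, walls 4 mm; a divider on its x axis (18 mm high) makes two compartments, each 132 x 99 mm, centred 52 mm along +y and -y. Origin: middle of underside, floor 4 mm above it. Gearbox in the -y compartment, +y one empty. May stand left or right.
- gearbox: green winch gearbox fixed in the red tray, 56 (x) x 62 (y) x 34 mm high; on top a round steel shoulder (32 mm across, top 38 mm above the origin), then an upright flat-sided shaft 22 (x) x 11 (y) mm, 21 mm high, with a 17 x 6 mm lead-in tip 6 mm more (top 65 mm above the origin). Origin: middle of its underside, on the shaft's axis. Turned a little in the tray.
- crank: black crank, flat, 0.16 kg: square hub 44 x 44 x 30 mm high (grip it across y) with a through slot 27 (x) x 16 (y) mm that fits the shaft either way round; bar 18 wide, 10 thick along +x to 92 mm; upright yellow hand grip 20 mm across at x = 80 mm, top at 40 mm. Origin: centre of hub's underside. Fully home it rests on the shoulder, origin 38 mm above the gearbox's.
- valve_yellow: yellow inflation valve, loose, upright in the stock: black round foot 50 mm across, 8 mm high, then a yellow body 36 mm across up to 46 mm, with a 20 mm black disc (4 mm) on top. Origin: centre of its underside; z up. About 0.1 kg.
- valve_grey: grey inflation valve, loose, upright in the stock: black round foot 50 mm across, 8 mm high, then a grey body 36 mm across up to 46 mm, with a 20 mm black disc (4 mm) on top. Origin: centre of its underside; z up. Not part of either kit.
- coupling: orange hose coupling, loose, standing upright: ribbed round body 45 mm across and 46 mm high, with a brass spigot 28 mm across above it up to 56 mm. Origin: centre of its underside; z up. About 0.14 kg.
- latch: steel strap latch, loose, lying on its black base plate (66 mm along x, 38 mm along y, 6 mm thick); on it a steel block 46 (x) x 22 (y) mm up to 36 mm (grip across the 22 mm), then a tongue 60 x 16 mm, up to 39 mm, 4 mm off-centre to +x. Origin: centre of its underside; z up. About 0.18 kg.
- bottle: clear plastic bottle with a blue cap, 60 mm across, 150 mm high, standing on the bench to the robot's left; origin: centre of its underside. A bystander.
- tape: roll of yellow tape lying flat on the bench to the robot's right, 90 mm across, 60 mm hole, 30 mm high; origin: centre of its underside. A bystander.
Not all that is in view belongs to the job. Leave any pink or purple look-alike of the latch alone.

How it is judged:
At the end, for the whole second after the job is handed in: Valve and coupling upright on the blue tray's floor, one per compartment, 25-78 mm from tray middle along y, 45 mm along x; latch flat in red +y compartment (18-86, 50 mm); crank on shaft within 6 mm and 0.35 rad, underside 34-41.5 mm above gearbox origin; all at rest, tilt under 0.1 rad (z of valve_yellow in the frame of tray_blue between 0.001 and 0.008 m and angle between each of valve_yellow, coupling, latch, crank's own z axis and vertical below 0.1 rad and linear speed of each of valve_yellow, coupling, latch, crank below 0.02 m/s and z of coupling in the frame of tray_blue between 0.001 and 0.008 m and ((x of valve_yellow in the frame of tray_blue between -0.045 and 0.045 m and y of valve_yellow in the frame of tray_blue between 0.025 and 0.078 m and x of coupling in the frame of tray_blue between -0.045 and 0.045 m and y of coupling in the frame of tray_blue between -0.078 and -0.025 m) or (x of valve_yellow in the frame of tray_blue between -0.045 and 0.045 m and y of valve_yellow in the frame of tray_blue between -0.078 and -0.025 m and x of coupling in the frame of tray_blue between -0.045 and 0.045 m and y of coupling in the frame of tray_blue between 0.025 and 0.078 m)) and z of latch in the frame of tray_red between 0.001 and 0.008 m and x of latch in the frame of tray_red between -0.05 and 0.05 m and y of latch in the frame of tray_red between 0.018 and 0.086 m and horizontal distance between crank and gearbox below 0.006 m and angle between the x axis of crank and the x axis of gearbox, either way round below 0.35 rad and z of crank in the frame of gearbox between 0.034 and 0.0415 m); the robot touches nothing.
It fails at once if the grey valve is shifted by more than 20 mm (distance of valve_grey from where it was at the start of the episode above 0.02 m).
It fails at once if the bottle is shifted by more than 25 mm (distance of bottle from where it was at the start of the episode above 0.025 m).
It fails at once if the tape is shifted by more than 25 mm (distance of tape from where it was at the start of the episode above 0.025 m).
It also fails if it takes over 102 s, if anything falls off the work surface, if the arm or the gripper's body presses on something with over 40 N, if the wrist force passes 120 N, or if a joint passes its speed limit or range.

## Robot

A 6-joint arm with a two-finger parallel gripper is mounted at the origin on the work surface. World frame = base frame: x ahead of the robot, y to its left, z up, the work surface at z = 0. Lengths are in m, angles in rad, forces in N, time in s.
With the tool pointing down it reaches from about 0.35 to 0.85 m from the base axis. Payload 8.1 kg.
Tool frame: the origin (TCP) lies at the centre of the arm's flange, where the gripper is bolted on; the fingertips stand 186 mm ahead of it and the grasp point (between the pads) lies 167 mm ahead of it; z points along the fingers, y is the line along which they close (so a half turn about z gives the same grasp; the last joint's range is limited). The gripper opens to 93 mm and grips with 3 to 60 N. Pads are 15 mm wide; open, the fingers measure 128 mm over their backs; the gripper's body (75 mm by 188 mm) begins 65 mm behind the grasp point.
Start: joints at [1.249, 0.13, 1.488, -0, 1.523, -0.085], TCP at [0.141, 0.583, 0.405] pointing down, gripper open.
Joint ranges: [-2.96, 2.96], [-0.89, 2.26], [0.02, 2.5], [-1.34, 4.48], [0, 2.73], [-2.66, 2.66]. Speed limits (rad/s): [2.39, 2.39, 2.79, 3.14, 3.14, 3.14].

## Interface

Orientations are given as a rotation vector (axis times angle).
In Python, from plant import robot gives the robot as it stands.
- The arm moves only by the tool apply_moves, never from a script. Its argument "series" is a list of rows, each a list of 2 entries, a list of its own where there are three numbers: the shift along the tool's x, y, z in mm, then the turn, a rotation vector about the tool's x, y, z in rad. A call has 1 to 12 rows; each row shifts and turns the commanded pose from where the row before left it, along the tool's axes as they then stand; what a row does not reach is not made up. A row lasts 1/12 s, in which the tool goes at most 41.7 mm and 7.16 degrees, less where a joint would pass 70% of its speed; a pose out of reach is approached as far as the arm can. A call is refused whole if a number of a shift passes 41.7 or a number of a turn 0.125, either way. A call with a gripper value outside its range is refused whole. "claw" is the opening, from 0 (shut) to 1 (fully open), set as the call begins (left out, the last holds). The fingers move at their own pace and stop on an object; "newtons" is the grip in N (left out, the last holds). Time passes only in rows, so rows that do not move let the fingers close. It gives the time, the measured TCP pose, the force, the opening and the grip force at its end, in the units of the state.
- robot.read_state(): the state, without advancing time (a new reading comes with each control period).
- robot.read_camera(name): name is "side" or "top" or "wrist"; returns (picture, depth): 420x560x3 uint8, blue, green, red; 420x560 float32, m along the optical axis (not along the pixel's ray), 0 where there is no reading.
- robot.calibration(name): a dict with "fx", "fy", "cx", "cy" (pixels), "extrinsics" (4x4, takes a point from world to camera coordinates). Camera axes: x right, y down, z forward; pixel columns grow to the right and rows downward; lengths in m; the calibration is good to about 2 mm. A picture is of the moment at which its call begins: read the wrist's pose just before it. calibration takes no time and is no camera call; for the wrist camera it gives the pose at the moment of the call.
- robot.close_job(): hands the job in; it is judged then, once.
The state is a dict: "t": time; "q": joint angles; "dq": joint speeds; "joint_torque": joint torques, N m; "tool_pos": TCP position; "orientation": TCP orientation; "force": force on the tool from outside, world axes, zero at the start; "wrist_torque": the same for the moment, N m; "opening": finger opening in m; "gripper_force": force on a finger pad.
Only numpy, scipy, OpenCV 4.12 (cv2) and the standard library are available. Lean on these libraries where they do the work, as an engineer would, in place of code of your own. Each camera call takes 0.05 s, during which the arm holds its last target. There are 200 camera calls.

## Working session

There is one attempt and no reset: what is moved stays moved. The work goes in short steps, Python scripts to look and compute and a tool call to move; the robot and the scene stay as the last step left them, time stands still between calls to the robot, and variables do not carry over. Pictures are saved under pics/ and viewed, at most 14 in all, crops included, and the job is handed in when it is done.

Besides the shell and the picture viewer there is one more tool, called after "Call:" as name(argument=value, ...), one argument or row to a line, values as JSON. apply_moves: Moves the arm, as the interface text tells. Its arguments: {"type":"object","properties":{"series":{"type":"array"},"claw":{"type":"number"},"newtons":{"type":"number"}},"required":["series"]}

```bash
mkdir -p pics; ls
python3 - <<'E'
from plant import robot
import cv2,numpy as np
s=robot.read_state();print(s)
for n in("top","side"):
    p,d=robot.read_camera(n);cv2.imwrite(f"pics/{n}0.png",p);np.save(f"pics/{n}0.npy",d)
    c=robot.calibration(n);print(n,c)
E
```

```text
pics
{'t': 0.0, 'q': array([ 1.24858851e+00,  1.31169642e-01,  1.48926953e+00,  6.39503297e-07,
        1.52301799e+00, -8.54082098e-02]), 'dq': array([-0.0010292 , -0.00104276, -0.00098983,  0.00045284,  0.00078926,
        0.00013346]), 'joint_torque': array([ 1.21247373e-03, -5.59866464e+01, -4.91753483e+01,  7.68714678e-02,
        3.60128295e-02, -1.45517984e-04]), 'tool_pos': array([0.14066553, 0.58304148, 0.40368743]), 'orientation': array([-3.71050741e-01, -3.11922147e+00,  2.86760307e-03]), 'force': array([ 0.58336772, -0.27671056, -0.06586268]), 'wrist_torque': array([-0.04717726, -0.00184006, -0.00481281]), 'gripper_force': 0.0, 'opening': 0.0928898132351193}
top {'fx': 434.4101192949464, 'fy': 434.4101192949464, 'cx': 275.03172151853306, 'cy': 205.51020538149916, 'extrinsics': array([[-0.01251127, -0.99980343, -0.01538073,  0.01332064],
       [-0.98895282,  0.01464468, -0.14750544,  0.49237281],
       [ 0.14770169,  0.01336534, -0.98894165,  1.30219674],
       [ 0.        ,  0.        ,  0.        ,  1.        ]])}
side {'fx': 412.2723322451172, 'fy': 412.2723322451172, 'cx': 279.7645223578161, 'cy': 204.49701833341126, 'extrinsics': array([[-0.99419244, -0.10674648, -0.01365944,  0.45195711],
       [-0.06667639,  0.71062155, -0.70040793,  0.06158671],
       [ 0.08447277, -0.69542951, -0.71361204,  1.03272514],
       [ 0.        ,  0.        ,  0.        ,  1.        ]])}
```

View pics/top0.png

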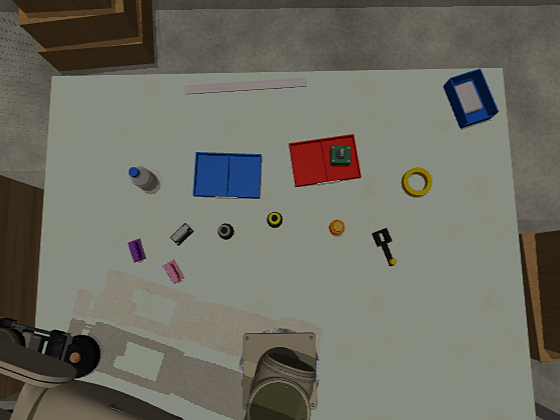

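View pics/side0.png

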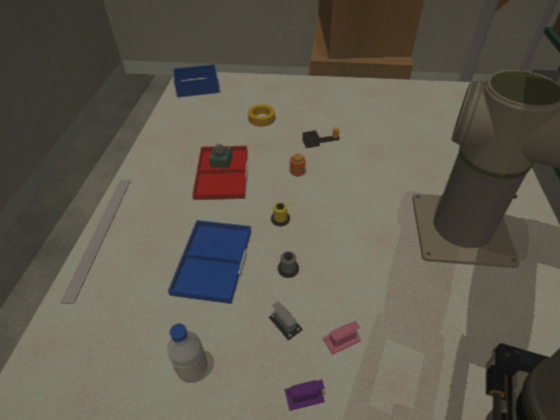

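Top view: blue tray centred at about (228,175), red tray (325,161) with gearbox (341,155). Yellow valve (275,219), grey valve (226,231), latch (181,234), coupling (337,227), crank hub (382,238) with its grip at (393,262). The look-alikes are at (137,250) and (173,271). The side view agrees.

```bash
cat > h.py <<'E'
import numpy as np,cv2
from plant import robot
from scipy.spatial.transform import Rotation as R
def cam_pts(n,d,c=None):
    c=c or robot.calibration(n);v,u=np.indices(d.shape)
    E=c["extrinsics"];P=np.stack([(u-c["cx"])/c["fx"]*d,(v-c["cy"])/c["fy"]*d,d],-1)
    return (P-E[:3,3])@E[:3,:3]
def ray(c,uv,z):
    E=c["extrinsics"];o=-E[:3,:3].T@E[:3,3]
    r=np.array([(uv[0]-c["cx"])/c["fx"],(uv[1]-c["cy"])/c["fy"],1])@E[:3,:3]
    return o+r*(z-o[2])/r[2]
def rect(pts):  # metric min-area rect of xy pts: centre, sides, long-axis angle
    (c,s,a)=cv2.minAreaRect((pts[:,:2]*1000).astype(np.float32))
    a=np.deg2rad(a); 
    if s[0]<s[1]: a+=np.pi/2; s=s[::-1]
    a=(a+np.pi/2)%np.pi-np.pi/2
    return np.round(c,1),np.round(s,1),round(a,3)
E
python3 - <<'E'
from h import *
p=cv2.imread("pics/top0.png");d=np.load("pics/top0.npy");W=cam_pts("top",d);c=robot.calibration("top")
hsv=cv2.cvtColor(p,cv2.COLOR_BGR2HSV);z=W[...,2]
def box(u0,v0,u1,v1):
    m=np.zeros(z.shape,bool);m[v0:v1,u0:u1]=1;return m&(d>0)
print("table z",np.median(z[200:210,290:320]))
H,S,V=cv2.split(hsv)
for n,b,m in[("blue",(185,145,270,205),(H>100)&(H<130)&(S>120)),("red",(285,130,365,190),((H<8)|(H>172))&(S>120))]:
    k=box(*b)&m&(z>.012);print(n,rect(W[k]),z[k].max())
    k=(box(*b)&m).astype(np.uint8); ct=max(cv2.findContours(k,0,2)[0],key=cv2.contourArea)
    q=np.array([ray(c,x[0],.02) for x in ct]);print("  ray",rect(q))
for n,b,lo,hi in[("gear",(325,142,356,168),.03,.05),("gearshaft",(325,142,356,168),.052,.09),("coupling",(325,215,350,240),.03,.08),("yellow",(264,208,288,232),.03,.08),("grey",(215,220,236,242),.03,.08),("latch",(165,220,198,248),.028,.08),("hub",(368,224,402,250),.02,.06),("grip",(380,250,402,270),.025,.08),("tape",(398,162,436,200),.02,.05),("bottle",(120,160,162,196),.03,.2)]:
    k=box(*b)&(z>lo)&(z<hi);print(n,k.sum(),rect(W[k]) if k.sum()>3 else"",W[k].mean(0).round(4) if k.any() else "",z[k].max().round(3) if k.any() else "")
c=robot.calibration("wrist");print(c)
E
```

```text
table z 0.0010137346907099134
blue (array([597.6, 157.2]), array([209.5, 141.8]), np.float64(1.522)) 0.029116626477920782
  ray (array([596.1, 157.4]), array([209.6, 142.6]), np.float64(1.52))
red (array([ 640.5, -152.2]), array([209.3, 141.9]), np.float64(-1.44)) 0.0367670605157963
  ray (array([ 638.8, -151.1]), array([209.4, 144.4]), np.float64(-1.441))
gear 322 (array([ 651.7, -200.4]), array([60.2, 56.2]), np.float64(1.541)) [ 0.6499 -0.1999  0.0386] 0.05
gearshaft 32 (array([ 652.3, -199.6]), array([22.6, 10.1]), np.float64(0.084)) [ 0.6499 -0.1998  0.0634] 0.074
coupling 174 (array([ 423.1, -181. ]), array([42.6, 42. ]), np.float64(-0.053)) [ 0.423  -0.1807  0.0496] 0.066
yellow 109 (array([452.8,   8.6]), array([32.8, 32.3]), np.float64(-0.779)) [0.4525 0.0084 0.0476] 0.058
grey 114 (array([418.9, 161.8]), array([35.9, 32.1]), np.float64(0.787)) [0.4177 0.1608 0.0463] 0.056
latch 141 (array([414.7, 296.9]), array([58.1, 22.2]), np.float64(-0.782)) [0.4136 0.2967 0.0383] 0.046
hub 184 (array([ 393.5, -321.4]), array([46.3, 44.1]), np.float64(-1.265)) [ 0.3931 -0.3204  0.0301] 0.037
grip 42 (array([ 318.2, -346.5]), array([18.1, 16.7]), np.float64(-0.08)) [ 0.3176 -0.3461  0.0388] 0.048
tape 401 (array([ 563.3, -437.7]), array([89.5, 87.3]), np.float64(-0.836)) [ 0.5631 -0.4377  0.0299] 0.04
bottle 464 (array([578.7, 407.1]), array([59.5, 55.9]), np.float64(-0.622)) [0.5736 0.3996 0.1001] 0.156
{'fx': 294.82124146739733, 'fy': 294.82124146739733, 'cx': 280.14114807582143, 'cy': 209.3235604140033, 'extrinsics': array([[ 0.23492779,  0.97201156, -0.00156808, -0.59879081],
       [ 0.93369022, -0.22521671,  0.27838823, -0.03275344],
       [ 0.27024342, -0.06686523, -0.96046735,  0.39076547],
       [ 0.        ,  0.        ,  0.        ,  1.        ]])}
```

```bash
cat >> h.py <<'E'
def plan(x,y,zg,psi):  # world target of grasp point (m), yaw of tool y; prints turn then shift in tool axes (mm)
    s=robot.read_state();R0=R.from_rotvec(s["orientation"])
    def down(p): 
        cy,sy=np.cos(p),np.sin(p); return R.from_matrix(np.array([[-sy,cy,0],[cy,sy,0],[0,0,-1.]]))
    Rt=min((down(psi),down(psi+np.pi)),key=lambda r:(R0.inv()*r).magnitude())
    rv=(R0.inv()*Rt).as_rotvec();n=int(np.ceil(abs(rv).max()/.12))
    sh=Rt.inv().apply(np.array([x,y,zg+.167])-s["tool_pos"])*1000;m=int(np.ceil(np.linalg.norm(sh)/41))
    print("t",round(s["t"],2),"q6",s["q"][5].round(2),"turn",rv.round(4),"rows",n,(rv/max(n,1)).round(4),"shift",sh.round(1),"rows",m,(sh/max(m,1)).round(1))
    return Rt
E
python3 -c "
from h import *
plan(.4147,.2969,.13,.789)"
```

```text
t 0.1 q6 -0.09 turn [-1.60e-03  3.00e-04  5.45e-01] rows 5 [-3.00e-04  1.00e-04  1.09e-01] shift [-396.1  -10.   106.8] rows 11 [-36.   -0.9   9.7]
```

Call:
apply_moves(
  series=[
    [[0,0,0],[0,0,0.109]],
    [[0,0,0],[0,0,0.109]],
    [[0,0,0],[0,0,0.109]],
    [[0,0,0],[0,0,0.109]],
    [[0,0,0],[0,0,0.109]],
  ],
  claw=0.65,
  newtons=25,
)

```text
t: 0.52
tool_pos: [0.1407, 0.5831, 0.4041]
orientation: [1.205, 2.901, -0.002]
force: [-0.5, -0.8, 0.2]
opening: 0.0646
gripper_force: 0.0
```

Call:
apply_moves(
  series=[
    [[-36,-1,9.7],[0,0,0]],
    [[-36,-1,9.7],[0,0,0]],
    [[-36,-1,9.7],[0,0,0]],
    [[-36,-1,9.7],[0,0,0]],
    [[-36,-1,9.7],[0,0,0]],
    [[-36,-1,9.7],[0,0,0]],
    [[-36,-1,9.7],[0,0,0]],
    [[-36,-1,9.7],[0,0,0]],
    [[-36,-1,9.7],[0,0,0]],
    [[-36,-1,9.7],[0,0,0]],
    [[-36,-1,9.7],[0,0,0]],
    [[0,0,0],[0,0,0]],
  ],
)

```text
t: 1.52
tool_pos: [0.4165, 0.292, 0.2957]
orientation: [1.203, 2.902, -0.006]
force: [-0.5, 0.6, -0.1]
opening: 0.0605
gripper_force: 0.0
```

```bash
python3 -c "
from h import *
plan(.4147,.2969,.028,.789)
p,d=robot.read_camera('wrist');cv2.imwrite('pics/w1.png',p);W=cam_pts('wrist',d);z=W[...,2]
k=(d>0)&(z>.029)&(z<.05)&(np.hypot(W[...,0]-.415,W[...,1]-.297)<.05);print(k.sum(),rect(W[k]),z[k].max())
"
```

```text
t 1.52 q6 -0.27 turn [-0.0034  0.0015 -0.0044] rows 1 [-0.0034  0.0015 -0.0044] shift [  4.7   2.2 100.7] rows 3 [ 1.6  0.7 33.6]
1642 (array([413.6, 300.1]), array([59.5, 21.9]), np.float64(-0.808)) 0.04164529943611509
```

View pics/w1.png

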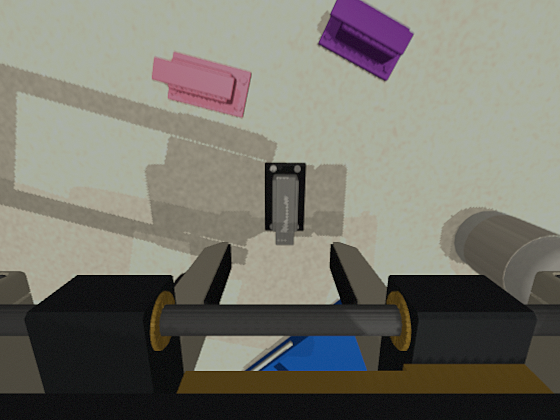

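The wrist view shows the latch at (285,203), lined up between the fingers. The look-alikes at (205,85) and (365,35) are clear of them.

```bash
python3 -c "
from h import *
plan(.414,.299,.028,.77)"
```

```text
t 1.57 q6 -0.27 turn [-0.0029 -0.0002  0.0143] rows 1 [-0.0029 -0.0002  0.0143] shift [  4.6   2.7 101.4] rows 3 [ 1.5  0.9 33.8]
```

Call:
apply_moves(
  series=[
    [[0,0,0],[-0.003,0,0.014]],
    [[2.5,1.5,25],[0,0,0]],
    [[2.1,1.2,25],[0,0,0]],
    [[0,0,25],[0,0,0]],
    [[0,0,16],[0,0,0]],
    [[0,0,10],[0,0,0]],
    [[0,0,0],[0,0,0]],
    [[0,0,0],[0,0,0]],
  ],
)

```text
t: 2.23
tool_pos: [0.4125, 0.3026, 0.1974]
orientation: [1.216, 2.896, 0.004]
force: [0.1, 0.3, -0.2]
opening: 0.0607
gripper_force: 0.0
```

Call:
apply_moves(
  series=[
    [[0,0,0],[0,0,0]],
    [[0,0,0],[0,0,0]],
    [[0,0,0],[0,0,0]],
    [[0,0,0],[0,0,0]],
    [[0,0,0],[0,0,0]],
    [[0,0,0],[0,0,0]],
    [[0,0,0],[0,0,0]],
  ],
  claw=0,
  newtons=30,
)

```text
t: 2.82
tool_pos: [0.413, 0.3018, 0.1972]
orientation: [1.217, 2.895, 0.004]
force: [-1.6, -0.8, 1.2]
opening: 0.022
gripper_force: 30.0
```

Call:
apply_moves(
  series=[
    [[0,0,-20],[0,0,0]],
    [[0,0,-30],[0,0,0]],
    [[0,0,-30],[0,0,0]],
    [[0,0,-20],[0,0,0]],
    [[0,0,0],[0,0,0]],
  ],
)

```text
t: 3.23
tool_pos: [0.4143, 0.3025, 0.3021]
orientation: [1.215, 2.891, 0.014]
force: [0.8, 0.7, -0.9]
opening: 0.0217
gripper_force: 30.0
```

```bash
python3 -c "
from h import *
print(robot.read_state()['opening']);plan(.633,-.100,.120,.13)"
```

```text
0.021712075849335974
t 3.23 q6 -0.24 turn [ 0.0109 -0.0016  0.6449] rows 6 [ 0.0018 -0.0003  0.1075] shift [-427.5  164.7   15.1] rows 12 [-35.6  13.7   1.3]
```

Call:
apply_moves(
  series=[
    [[0,0,0],[0,0,0.1075]],
    [[0,0,0],[0,0,0.1075]],
    [[0,0,0],[0,0,0.1075]],
    [[0,0,0],[0,0,0.1075]],
    [[0,0,0],[0,0,0.1075]],
    [[0,0,0],[0,0,0.1075]],
    [[0,0,0],[0,0,0]],
  ],
)

```text
t: 3.82
tool_pos: [0.4123, 0.3013, 0.2953]
orientation: [-2.078, -2.355, -0.001]
force: [-0.6, -0.7, -2.6]
opening: 0.0217
gripper_force: 30.0
```

Call:
apply_moves(
  series=[
    [[-35.6,13.7,1],[0,0,0]],
    [[-35.6,13.7,1],[0,0,0]],
    [[-35.6,13.7,1],[0,0,0]],
    [[-35.6,13.7,1],[0,0,0]],
    [[-35.6,13.7,1],[0,0,0]],
    [[-35.6,13.7,1],[0,0,0]],
    [[-35.6,13.7,1],[0,0,0]],
    [[-35.6,13.7,1],[0,0,0]],
    [[-35.6,13.7,1],[0,0,0]],
    [[-35.6,13.7,1],[0,0,0]],
    [[-35.6,13.7,1],[0,0,0]],
    [[-35.6,13.7,1],[0,0,0]],
  ],
)

```text
t: 4.82
tool_pos: [0.6313, -0.1025, 0.283]
orientation: [-2.067, -2.364, -0.004]
force: [-0.6, 1.7, -2.0]
opening: 0.0216
gripper_force: 30.0
```

Call:
apply_moves(
  series=[
    [[0,0,0],[0,0,0]],
    [[0,0,0],[0,0,0]],
  ],
)

```text
t: 4.98
tool_pos: [0.6312, -0.1028, 0.2826]
orientation: [-2.071, -2.36, -0.003]
force: [-0.3, 0.1, -1.5]
opening: 0.0219
gripper_force: 30.0
```

```bash
python3 -c "
from h import *
plan(.633,-.100,.034,.13)
p,d=robot.read_camera('wrist');cv2.imwrite('pics/w2.png',p)
W=cam_pts('wrist',d);z=W[...,2];r=np.hypot(W[...,0]-.65,W[...,1]+.2)
for lo,hi,rr in((.055,.062,.03),(.063,.08,.03),(.034,.04,.06)):
    k=(d>0)&(z>lo)&(z<hi)&(r<rr);print(lo,k.sum(),rect(W[k]) if k.sum()>4 else '')
"
```

```text
t 4.98 q6 -0.37 turn [ 0.0002 -0.0025  0.0002] rows 1 [ 0.0002 -0.0025  0.0002] shift [ 2.5  2.2 81.6] rows 2 [ 1.3  1.1 40.8]
0.055 180 (array([ 652.8, -199.6]), array([22.1, 12.9]), np.float64(-0.077))
0.063 271 (array([ 652.7, -199.1]), array([21.5, 10.6]), np.float64(-0.013))
0.034 482 (array([ 645.3, -206.4]), array([63.3, 51.5]), np.float64(-1.293))
```

View pics/w2.png

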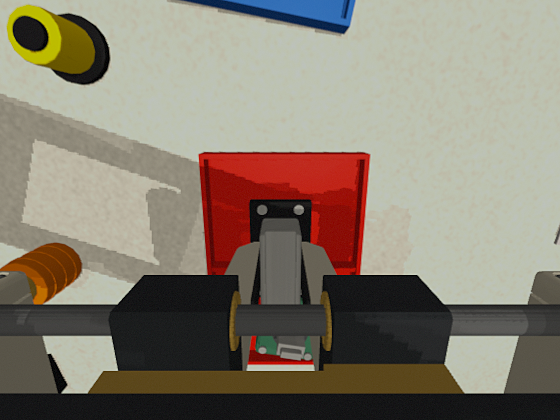

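The latch hangs level at (280,250) over the empty red compartment, which spans columns 205–365. The gearbox shows at (285,345).

Call:
apply_moves(
  series=[
    [[2,2,30],[0,0,0]],
    [[0,0,25],[0,0,0]],
    [[0,0,14],[0,0,0]],
    [[0,0,6],[0,0,0]],
    [[0,0,3],[0,0,0]],
    [[0,0,2],[0,0,0]],
    [[0,0,0],[0,0,0]],
    [[0,0,0],[0,0,0]],
  ],
)

```text
t: 5.7
tool_pos: [0.6337, -0.0983, 0.2063]
orientation: [2.071, 2.36, 0.006]
force: [-0.1, -0.7, -1.8]
opening: 0.0217
gripper_force: 30.0
```

Call:
apply_moves(
  series=[
    [[0,0,2],[0,0,0]],
    [[0,0,2],[0,0,0]],
    [[0,0,1],[0,0,0]],
    [[0,0,0],[0,0,0]],
    [[0,0,0],[0,0,0]],
  ],
)

```text
t: 6.12
tool_pos: [0.6336, -0.0984, 0.2012]
orientation: [2.071, 2.36, 0.006]
force: [-1.6, -0.1, 6.3]
opening: 0.0215
gripper_force: 30.0
```

Call:
apply_moves(
  series=[
    [[0,0,0],[0,0,0]],
    [[0,0,0],[0,0,0]],
    [[0,0,0],[0,0,0]],
    [[0,0,0],[0,0,0]],
    [[0,0,-20],[0,0,0]],
    [[0,0,-30],[0,0,0]],
    [[0,0,-35],[0,0,0]],
    [[0,0,-35],[0,0,0]],
    [[0,0,0],[0,0,0]],
  ],
  claw=0.6,
)

```text
t: 6.87
tool_pos: [0.6351, -0.099, 0.3289]
orientation: [2.065, 2.353, 0.014]
force: [1.6, -1.4, 0.9]
opening: 0.0557
gripper_force: 0.0
```

```bash
python3 -c "
from h import *
p,d=robot.read_camera('wrist');W=cam_pts('wrist',d);z=W[...,2]
k=(d>0)&(z>.03)&(z<.06)&(np.hypot(W[...,0]-.633,W[...,1]+.1)<.045);print('latch',k.sum(),rect(W[k]))
r=np.hypot(W[...,0]-.652,W[...,1]+.2)
for lo,hi,rr in((.055,.062,.03),(.063,.08,.03),(.034,.037,.06)):
    k=(d>0)&(z>lo)&(z<hi)&(r<rr);print(lo,k.sum(),rect(W[k]) if k.sum()>4 else '')
plan(.453,.0085,.105,-.05)
"
```

```text
latch 1319 (array([ 633.9, -102. ]), array([60.1, 21.8]), np.float64(-1.458))
0.055 0 
0.063 0 
0.034 680 (array([ 652.4, -186.1]), array([55.9, 35.6]), np.float64(0.108))
t 6.92 q6 -0.37 turn [0.0114 0.0006 0.18  ] rows 2 [0.0057 0.0003 0.09  ] shift [  98.2 -186.7   53.6] rows 6 [ 16.4 -31.1   8.9]
```

Call:
apply_moves(
  series=[
    [[0,0,0],[0,0,0.09]],
    [[0,0,0],[0,0,0.09]],
    [[16.4,-31.1,9],[0,0,0]],
    [[16.4,-31.1,9],[0,0,0]],
    [[16.4,-31.1,9],[0,0,0]],
    [[16.4,-31.1,9],[0,0,0]],
    [[16.4,-31.1,9],[0,0,0]],
    [[16.4,-31.1,9],[0,0,0]],
    [[0,0,0],[0,0,0]],
    [[0,0,0],[0,0,0]],
  ],
  claw=0.75,
)

```text
t: 7.75
tool_pos: [0.449, 0.0102, 0.263]
orientation: [-2.272, -2.165, -0.0]
force: [0.7, -0.8, 0.5]
opening: 0.0699
gripper_force: 0.0
```

```bash
cat >> h.py <<'E'
def blob(x,y,r,lo,hi):
    p,d=robot.read_camera('wrist');W=cam_pts('wrist',d);z=W[...,2]
    k=(d>0)&(z>lo)&(z<hi)&(np.hypot(W[...,0]-x,W[...,1]-y)<r);print(k.sum(),rect(W[k]) if k.sum()>4 else '')
    return p,W
E
python3 -c "
from h import *
blob(.453,.0085,.03,.042,.06)
plan(.453,.0085,.032,-.05)
"
```

```text
1828 (array([456.8,   8.3]), array([35.2, 35.1]), np.float64(0.925))
t 7.8 q6 -0.05 turn [ 0.0012 -0.0021  0.0009] rows 1 [ 0.0012 -0.0021  0.0009] shift [-0.9  2.2 65.7] rows 2 [-0.5  1.1 32.8]
```

Call:
apply_moves(
  series=[
    [[-1,4.5,20],[0,0,0]],
    [[0,0,20],[0,0,0]],
    [[0,0,15],[0,0,0]],
    [[0,0,10],[0,0,0]],
    [[0,0,0],[0,0,0]],
    [[0,0,0],[0,0,0]],
  ],
)

```text
t: 8.3
tool_pos: [0.4566, 0.0078, 0.2006]
orientation: [-2.277, -2.164, -0.004]
force: [0.6, -0.1, 0.0]
opening: 0.0696
gripper_force: 0.0
```

Call:
apply_moves(
  series=[
    [[0,0,0],[0,0,0]],
    [[0,0,0],[0,0,0]],
    [[0,0,0],[0,0,0]],
    [[0,0,0],[0,0,0]],
    [[0,0,0],[0,0,0]],
    [[0,0,0],[0,0,0]],
  ],
  claw=0,
  newtons=25,
)

```text
t: 8.8
tool_pos: [0.4561, 0.0082, 0.2008]
orientation: [2.276, 2.165, 0.005]
force: [-0.8, -0.5, 2.7]
opening: 0.0355
gripper_force: 25.0
```

Call:
apply_moves(
  series=[
    [[0,0,-20],[0,0,0]],
    [[0,0,-30],[0,0,0]],
    [[0,0,-20],[0,0,0]],
    [[0,0,0],[0,0,0]],
  ],
)

```text
t: 9.13
tool_pos: [0.4577, 0.0079, 0.2752]
orientation: [2.272, 2.162, 0.012]
force: [0.3, -0.7, -0.7]
opening: 0.0353
gripper_force: 25.0
```

```bash
python3 -c "
from h import *
plan(.6,.209,.1,-.05)
"
```

```text
t 9.13 q6 -0.05 turn [ 0.0094 -0.0019  0.0001] rows 1 [ 0.0094 -0.0019  0.0001] shift [208.  132.1   8.2] rows 7 [29.7 18.9  1.2]
```

Call:
apply_moves(
  series=[
    [[29.7,18.9,0],[0,0,0]],
    [[29.7,18.9,0],[0,0,0]],
    [[29.7,18.9,0],[0,0,0]],
    [[29.7,18.9,0],[0,0,0]],
    [[29.7,18.9,0],[0,0,0]],
    [[29.7,18.9,0],[0,0,0]],
    [[29.7,18.9,0],[0,0,0]],
    [[0,0,0],[0,0,0]],
    [[0,0,0],[0,0,0]],
  ],
)

```text
t: 9.88
tool_pos: [0.5983, 0.2105, 0.2688]
orientation: [-2.273, -2.167, -0.001]
force: [-0.3, -0.6, -1.8]
opening: 0.0352
gripper_force: 25.0
```

```bash
python3 -c "
from h import *
plan(.6,.209,.0385,-.05)
"
```

```text
t 9.88 q6 0.3 turn [-0.0007 -0.0013  0.0023] rows 1 [-0.0007 -0.0013  0.0023] shift [-1.4  1.8 63.3] rows 2 [-0.7  0.9 31.7]
```

Call:
apply_moves(
  series=[
    [[-1,2,20],[0,0,0]],
    [[0,0,20],[0,0,0]],
    [[0,0,12],[0,0,0]],
    [[0,0,6],[0,0,0]],
    [[0,0,3],[0,0,0]],
    [[0,0,1],[0,0,0]],
    [[0,0,0],[0,0,0]],
    [[0,0,0],[0,0,0]],
  ],
)

```text
t: 10.55
tool_pos: [0.601, 0.2081, 0.2105]
orientation: [2.276, 2.164, 0.007]
force: [0.2, -0.0, -1.2]
opening: 0.035
gripper_force: 25.0
```

Call:
apply_moves(
  series=[
    [[0,0,2],[0,0,0]],
    [[0,0,2],[0,0,0]],
    [[0,0,1],[0,0,0]],
    [[0,0,1],[0,0,0]],
    [[0,0,0],[0,0,0]],
    [[0,0,0],[0,0,0]],
  ],
)

```text
t: 11.05
tool_pos: [0.6008, 0.2082, 0.2049]
orientation: [2.276, 2.165, 0.006]
force: [-5.0, -3.2, 10.4]
opening: 0.0354
gripper_force: 25.0
```

Contact on the tray floor, so I release and rise.

Call:
apply_moves(
  series=[
    [[0,0,0],[0,0,0]],
    [[0,0,0],[0,0,0]],
    [[0,0,0],[0,0,0]],
    [[0,0,0],[0,0,0]],
    [[0,0,-20],[0,0,0]],
    [[0,0,-30],[0,0,0]],
    [[0,0,-30],[0,0,0]],
    [[0,0,0],[0,0,0]],
  ],
  claw=0.65,
)

```text
t: 11.72
tool_pos: [0.6026, 0.2086, 0.2906]
orientation: [2.273, 2.162, 0.019]
force: [0.5, 0.1, 1.4]
opening: 0.0605
gripper_force: 0.0
```

```bash
python3 -c "
from h import *
blob(.6,.209,.03,.044,.065)
plan(.423,-.181,.12,-.05)
"
```

```text
1480 (array([600.7, 208.3]), array([35., 35.]), np.float64(-0.023))
t 11.77 q6 0.3 turn [ 0.0096 -0.0046  0.    ] rows 1 [ 0.0096 -0.0046  0.    ] shift [-397.9 -159.4    1. ] rows 11 [-36.2 -14.5   0.1]
```

Call:
apply_moves(
  series=[
    [[-36.2,-14.5,0],[0,0,0]],
    [[-36.2,-14.5,0],[0,0,0]],
    [[-36.2,-14.5,0],[0,0,0]],
    [[-36.2,-14.5,0],[0,0,0]],
    [[-36.2,-14.5,0],[0,0,0]],
    [[-36.2,-14.5,0],[0,0,0]],
    [[-36.2,-14.5,0],[0,0,0]],
    [[-36.2,-14.5,0],[0,0,0]],
    [[-36.2,-14.5,0],[0,0,0]],
    [[-36.2,-14.5,0],[0,0,0]],
    [[-36.2,-14.5,0],[0,0,0]],
    [[0,0,0],[0,0,0]],
  ],
  claw=0.8,
)

```text
t: 12.77
tool_pos: [0.4184, -0.1865, 0.2812]
orientation: [-2.282, -2.159, -0.001]
force: [1.1, 0.4, 0.6]
opening: 0.0744
gripper_force: 0.0
```

Call:
apply_moves(
  series=[
    [[0,0,0],[0,0,0]],
  ],
)

```text
t: 12.85
tool_pos: [0.42, -0.1833, 0.2811]
orientation: [-2.28, -2.159, -0.004]
force: [0.6, 1.0, 0.9]
opening: 0.0746
gripper_force: 0.0
```

```bash
python3 -c "
from h import *
blob(.423,-.181,.03,.051,.07)
plan(.423,-.181,.026,-.05)
"
```

```text
1052 (array([ 425.8, -181.2]), array([27.1, 27. ]), np.float64(-0.72))
t 12.9 q6 -0.47 turn [ 0.0011 -0.0032 -0.0026] rows 1 [ 0.0011 -0.0032 -0.0026] shift [ 1.3  2.3 88.2] rows 3 [ 0.4  0.8 29.4]
```

Call:
apply_moves(
  series=[
    [[1.3,4.5,25],[0,0,0]],
    [[0,0,25],[0,0,0]],
    [[0,0,20],[0,0,0]],
    [[0,0,12],[0,0,0]],
    [[0,0,5],[0,0,0]],
    [[0,0,0],[0,0,0]],
    [[0,0,0],[0,0,0]],
  ],
)

```text
t: 13.48
tool_pos: [0.4264, -0.1797, 0.1952]
orientation: [-2.274, -2.167, -0.005]
force: [0.7, -0.4, 0.7]
opening: 0.0746
gripper_force: 0.0
```

Call:
apply_moves(
  series=[
    [[0,0,0],[0,0,0]],
    [[0,0,0],[0,0,0]],
    [[0,0,0],[0,0,0]],
    [[0,0,0],[0,0,0]],
    [[0,0,0],[0,0,0]],
    [[0,0,0],[0,0,0]],
  ],
  claw=0,
  newtons=25,
)

```text
t: 13.98
tool_pos: [0.4259, -0.1807, 0.1954]
orientation: [2.276, 2.165, 0.005]
force: [-1.4, 0.2, 3.5]
opening: 0.0434
gripper_force: 25.0
```

Call:
apply_moves(
  series=[
    [[0,0,-20],[0,0,0]],
    [[0,0,-30],[0,0,0]],
    [[0,0,-30],[0,0,0]],
    [[0,0,0],[0,0,0]],
  ],
)

```text
t: 14.32
tool_pos: [0.4276, -0.1818, 0.2811]
orientation: [2.27, 2.159, 0.009]
force: [0.6, 0.1, -1.0]
opening: 0.0434
gripper_force: 25.0
```

```bash
python3 -c "
from h import *
plan(.594,.105,.11,-.05)
"
```

```text
t 14.32 q6 -0.46 turn [ 0.0099  0.0016 -0.0001] rows 1 [ 0.0099  0.0016 -0.0001] shift [294.8 151.8   4.1] rows 9 [32.8 16.9  0.5]
```

Call:
apply_moves(
  series=[
    [[32.8,16.9,0],[0,0,0]],
    [[32.8,16.9,0],[0,0,0]],
    [[32.8,16.9,0],[0,0,0]],
    [[32.8,16.9,0],[0,0,0]],
    [[32.8,16.9,0],[0,0,0]],
    [[32.8,16.9,0],[0,0,0]],
    [[32.8,16.9,0],[0,0,0]],
    [[32.8,16.9,0],[0,0,0]],
    [[32.8,16.9,0],[0,0,0]],
    [[0,0,0],[0,0,0]],
    [[0,0,0],[0,0,0]],
  ],
)

```text
t: 15.23
tool_pos: [0.5925, 0.1082, 0.2746]
orientation: [-2.272, -2.168, -0.003]
force: [0.4, -1.0, -1.0]
opening: 0.0433
gripper_force: 25.0
```

```bash
python3 -c "
from h import *
plan(.594,.105,.033,-.05)
"
```

```text
t 15.23 q6 0.14 turn [ 0.0004 -0.002   0.0029] rows 1 [ 0.0004 -0.002   0.0029] shift [-3.1  1.7 74.6] rows 2 [-1.6  0.8 37.3]
```

Call:
apply_moves(
  series=[
    [[-3,1.7,25],[0,0,0]],
    [[0,0,25],[0,0,0]],
    [[0,0,16],[0,0,0]],
    [[0,0,6],[0,0,0]],
    [[0,0,3],[0,0,0]],
    [[0,0,1],[0,0,0]],
    [[0,0,0],[0,0,0]],
    [[0,0,0],[0,0,0]],
  ],
)

```text
t: 15.9
tool_pos: [0.5947, 0.1034, 0.2014]
orientation: [2.276, 2.164, 0.008]
force: [-0.1, 0.4, -1.5]
opening: 0.0436
gripper_force: 25.0
```

Call:
apply_moves(
  series=[
    [[0,0,1],[0,0,0]],
    [[0,0,1],[0,0,0]],
    [[0,0,0],[0,0,0]],
    [[0,0,0],[0,0,0]],
  ],
)

```text
t: 16.23
tool_pos: [0.5947, 0.1037, 0.1995]
orientation: [2.275, 2.165, 0.007]
force: [-1.0, -1.3, 6.4]
opening: 0.0433
gripper_force: 25.0
```

Call:
apply_moves(
  series=[
    [[0,0,0],[0,0,0]],
    [[0,0,0],[0,0,0]],
    [[0,0,0],[0,0,0]],
    [[0,0,0],[0,0,0]],
    [[0,0,-20],[0,0,0]],
    [[0,0,-30],[0,0,0]],
    [[0,0,-35],[0,0,0]],
    [[0,0,0],[0,0,0]],
    [[0,0,0],[0,0,0]],
  ],
  claw=0.7,
)

```text
t: 16.98
tool_pos: [0.5952, 0.1036, 0.2863]
orientation: [2.274, 2.163, 0.012]
force: [-0.1, 0.5, -0.1]
opening: 0.0653
gripper_force: 0.0
```

```bash
python3 -c "
from h import *
blob(.594,.105,.03,.054,.08)
plan(.56,-.20,.20,.13)
"
```

```text
1021 (array([594.1, 101.7]), array([27.5, 27.2]), np.float64(0.763))
t 17.03 q6 0.14 turn [ 0.0044 -0.0021 -0.18  ] rows 2 [ 0.0022 -0.0011 -0.09  ] shift [-296.5  -73.3  -83. ] rows 8 [-37.1  -9.2 -10.4]
```

```bash
python3 -c "
from h import *
plan(.652,-.25,.15,.0)
"
```

```text
t 17.03 q6 0.14 turn [ 0.0043 -0.0024 -0.05  ] rows 1 [ 0.0043 -0.0024 -0.05  ] shift [-353.5   57.7  -33. ] rows 9 [-39.3   6.4  -3.7]
```

Call:
apply_moves(
  series=[
    [[0,0,0],[0.004,0,-0.05]],
    [[-39.3,6.4,-4],[0,0,0]],
    [[-39.3,6.4,-4],[0,0,0]],
    [[-39.3,6.4,-4],[0,0,0]],
    [[-39.3,6.4,-4],[0,0,0]],
    [[-39.3,6.4,-4],[0,0,0]],
    [[-39.3,6.4,-4],[0,0,0]],
    [[-39.3,6.4,-4],[0,0,0]],
    [[-39.3,6.4,-4],[0,0,0]],
    [[-39.3,6.4,-4],[0,0,0]],
    [[0,0,0],[0,0,0]],
    [[0,0,0],[0,0,0]],
  ],
)

```text
t: 18.03
tool_pos: [0.6508, -0.2528, 0.3156]
orientation: [-2.221, -2.213, 0.001]
force: [-0.3, 1.4, -0.7]
opening: 0.0653
gripper_force: 0.0
```

```bash
python3 -c "
from h import *
p,W=blob(.652,-.2,.03,.066,.085)
z=W[...,2];r=np.hypot(W[...,0]-.652,W[...,1]+.2)
for lo,hi,rr in((.056,.0615,.03),(.063,.08,.03),(.034,.0465,.06)):
    k=(z>lo)&(z<hi)&(r<rr);print(lo,k.sum(),rect(W[k]) if k.sum()>4 else '',W[k].mean(0))
cv2.imwrite('pics/w3.png',p)
"
```

```text
177 (array([ 653.1, -199.8]), array([17. ,  6.2]), np.float64(-0.065))
0.056 23 (array([ 652.3, -198.9]), array([21.3, 10.6]), np.float64(0.13)) [ 0.65496555 -0.19614237  0.05957161]
0.063 267 (array([ 653.2, -199.4]), array([21.9, 10.9]), np.float64(-0.005)) [ 0.6530232  -0.19966182  0.06692227]
0.034 4049 (array([ 653.1, -199.7]), array([61.8, 55.8]), np.float64(1.525)) [ 0.65312883 -0.19794604  0.03832173]
```

View pics/w3.png

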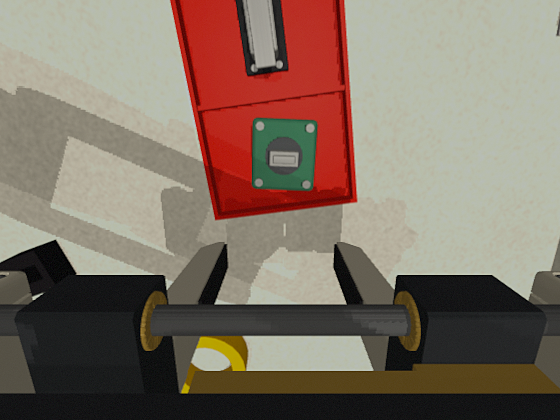

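The gearbox is seen squarely, with its shaft at (284,158), at (653.1, -199.7) mm and turned about -0.045 rad. The latch lies flat at (265,40). Next the crank.

```bash
python3 -c "
from h import *
plan(.36,-.332,.125,-1.251)
"
```

```text
t 18.08 q6 -0.44 turn [-6.7000e-03 -5.0000e-04  1.2492e+00] rows 11 [-0.0006 -0.      0.1136] shift [-301.7  -14.6   23.7] rows 8 [-37.7  -1.8   3. ]
```

Call:
apply_moves(
  series=[
    [[0,0,0],[0,0,0.1136]],
    [[0,0,0],[0,0,0.1136]],
    [[0,0,0],[0,0,0.1136]],
    [[0,0,0],[0,0,0.1136]],
    [[0,0,0],[0,0,0.1136]],
    [[0,0,0],[0,0,0.1136]],
    [[0,0,0],[0,0,0.1136]],
    [[0,0,0],[0,0,0.1136]],
    [[0,0,0],[0,0,0.1136]],
    [[0,0,0],[0,0,0.1136]],
    [[0,0,0],[0,0,0.1136]],
    [[0,0,0],[0,0,0]],
  ],
  claw=0.85,
)

```text
t: 19.08
tool_pos: [0.6514, -0.2483, 0.3168]
orientation: [-3.098, -0.497, 0.005]
force: [0.7, 0.2, -0.1]
opening: 0.0792
gripper_force: 0.0
```

Call:
apply_moves(
  series=[
    [[-37.7,-1.8,2.5],[0,0,0]],
    [[-37.7,-1.8,2.5],[0,0,0]],
    [[-37.7,-1.8,2.5],[0,0,0]],
    [[-37.7,-1.8,2.5],[0,0,0]],
    [[-37.7,-1.8,2.5],[0,0,0]],
    [[-37.7,-1.8,2.5],[0,0,0]],
    [[-37.7,-1.8,2.5],[0,0,0]],
    [[-37.7,-1.8,2.5],[0,0,0]],
    [[0,0,0],[0,0,0]],
    [[0,0,0],[0,0,0]],
  ],
)

```text
t: 19.92
tool_pos: [0.3594, -0.3313, 0.2977]
orientation: [-3.097, -0.504, 0.003]
force: [0.2, -0.2, -0.0]
opening: 0.0789
gripper_force: 0.0
```

```bash
python3 -c "
from h import *
p,W=blob(.393,-.321,.034,.025,.037)
blob(.318,-.346,.02,.034,.05)
cv2.imwrite('pics/w4.png',p)
plan(.3935,-.3214,.023,-1.251)
"
```

```text
2150 (array([ 395.1, -321.9]), array([44.3, 44.2]), np.float64(0.346))
371 (array([ 320.2, -348.6]), array([18.9, 18.7]), np.float64(1.124))
t 20.02 q6 0.4 turn [-0.0026  0.0004  0.004 ] rows 1 [-0.0026  0.0004  0.004 ] shift [ 33.7   0.8 108.5] rows 3 [11.2  0.3 36.2]
```

View pics/w4.png

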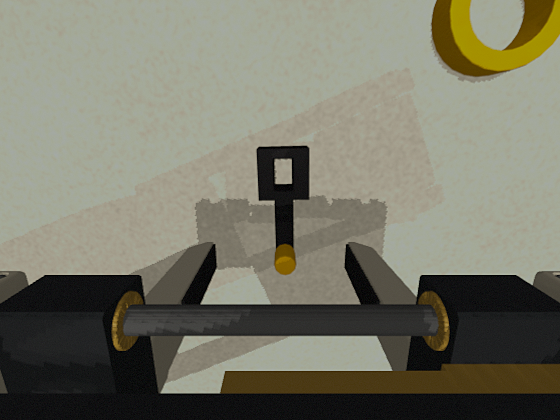

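The crank hub is at (283,173) and its grip at (285,258). That puts it at (395.1, -321.9) mm, with its axis at 0.343 rad.

```bash
python3 -c "
from h import *
plan(.3951,-.3219,.023,-1.228)
"
```

```text
t 20.02 q6 0.4 turn [-0.0026  0.0004 -0.019 ] rows 1 [-0.0026  0.0004 -0.019 ] shift [ 35.    2.6 108.5] rows 3 [11.7  0.9 36.2]
```

Call:
apply_moves(
  series=[
    [[0,0,0],[-0.002,0,-0.019]],
    [[17.5,1.3,10],[0,0,0]],
    [[17.5,1.3,20],[0,0,0]],
    [[0,0,30],[0,0,0]],
    [[0,0,20],[0,0,0]],
    [[0,0,14],[0,0,0]],
    [[0,0,6],[0,0,0]],
    [[0,0,3],[0,0,0]],
    [[0,0,0],[0,0,0]],
    [[0,0,0],[0,0,0]],
  ],
)

```text
t: 20.85
tool_pos: [0.3953, -0.3228, 0.1964]
orientation: [3.095, 0.533, -0.0]
force: [-0.8, -0.3, 0.3]
opening: 0.079
gripper_force: 0.0
```

```bash
python3 -c "
from h import *
plan(.3951,-.3219,.023,-1.228)
"
```

```text
t 20.85 q6 0.44 turn [ 0.0006  0.0004 -0.0015] rows 1 [ 0.0006  0.0004 -0.0015] shift [ 0.1 -0.9  6.4] rows 1 [ 0.1 -0.9  6.4]
```

Call:
apply_moves(
  series=[
    [[0,-0.8,3],[0,0,0]],
    [[0,0,2],[0,0,0]],
    [[0,0,1],[0,0,0]],
    [[0,0,0],[0,0,0]],
    [[0,0,0],[0,0,0]],
  ],
)

```text
t: 21.27
tool_pos: [0.3942, -0.3219, 0.1896]
orientation: [-3.096, -0.532, 0.002]
force: [-1.4, -0.6, 0.4]
opening: 0.0791
gripper_force: 0.0
```

Call:
apply_moves(
  series=[
    [[0,0,0],[0,0,0]],
    [[0,0,0],[0,0,0]],
    [[0,0,0],[0,0,0]],
    [[0,0,0],[0,0,0]],
    [[0,0,0],[0,0,0]],
    [[0,0,0],[0,0,0]],
    [[0,0,0],[0,0,0]],
    [[0,0,0],[0,0,0]],
  ],
  claw=0,
  newtons=45,
)

```text
t: 21.93
tool_pos: [0.3943, -0.3218, 0.1894]
orientation: [-3.096, -0.532, 0.002]
force: [-0.8, -0.0, 1.0]
opening: 0.0438
gripper_force: 45.0
```

Call:
apply_moves(
  series=[
    [[0,0,-15],[0,0,0]],
    [[0,0,-30],[0,0,0]],
    [[0,0,-35],[0,0,0]],
    [[0,0,-30],[0,0,0]],
    [[0,0,0],[0,0,0]],
    [[0,0,0],[0,0,0]],
  ],
)

```text
t: 22.43
tool_pos: [0.395, -0.3225, 0.3015]
orientation: [3.093, 0.531, 0.002]
force: [0.1, -0.4, -3.2]
opening: 0.0435
gripper_force: 45.0
```

```bash
python3 -c "
from h import *
plan(.6531,-.1997,.14,-.045-np.pi/2)
p,d=robot.read_camera('wrist');cv2.imwrite('pics/w5.png',p)
"
```

```text
t 22.43 q6 0.45 turn [ 0.0032 -0.0015  0.3852] rows 4 [ 0.0008 -0.0004  0.0963] shift [ 252.3 -134.3   -5.5] rows 7 [ 36.  -19.2  -0.8]
```

View pics/w5.png

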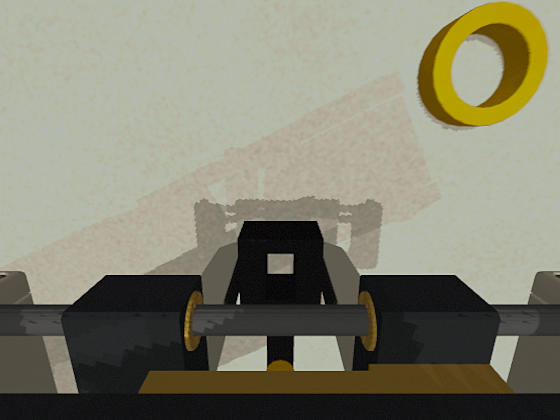

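The crank is held level: hub's far edge at row 221, slot at (280,264). I'll check the hub's offset in the grip.

```bash
python3 -c "
from h import *
s=robot.read_state();c=robot.calibration('wrist');p=cv2.imread('pics/w5.png')
print(p[212:232,265,1],p[240:280,280,1])
zt=s['tool_pos'][2]-.1894+.03
for uv in((280.,220.5),(280,253),(266,264),(293,264)):
    w=ray(c,uv,zt);print(uv,R.from_rotvec(s['orientation']).inv().apply(w-s['tool_pos'])*1000)
"
```

```text
[130 128 130 132 132 130 133 132 144   0   0  12  10   6  12  10   4  14
  13   5] [  1  17  10  14  12   9  12  19  11  15   6  15   2  39 119 136 130 129
 130 131 132 131 131 135 135 136 135 132 133 140 153 156 159 124   0   5
   7   9  15   9]
(280.0, 220.5) [ 31.74350917   0.45840972 159.37492437]
(280, 253) [ 14.16275564   0.4499923  159.38882562]
(266, 264) [  7.94189012  -6.82508464 159.39416882]
(293, 264) [  7.94065564   7.19932993 159.39335152]
```

Call:
apply_moves(
  series=[
    [[0,0,0],[0.0008,0,0.0963]],
    [[0,0,0],[0.0008,0,0.0963]],
    [[0,0,0],[0.0008,0,0.0963]],
    [[0,0,0],[0.0008,0,0.0963]],
    [[36,-19.2,-0.8],[0,0,0]],
    [[36,-19.2,-0.8],[0,0,0]],
    [[36,-19.2,-0.8],[0,0,0]],
    [[36,-19.2,-0.8],[0,0,0]],
    [[36,-19.2,-0.8],[0,0,0]],
    [[36,-19.2,-0.8],[0,0,0]],
    [[36,-19.2,-0.8],[0,0,0]],
    [[0,0,0],[0,0,0]],
  ],
)

```text
t: 23.48
tool_pos: [0.656, -0.1944, 0.2998]
orientation: [-3.134, 0.064, 0.008]
force: [0.6, -1.1, -2.2]
opening: 0.0438
gripper_force: 45.0
```

Call:
apply_moves(
  series=[
    [[0,0,0],[0,0,0]],
    [[0,0,0],[0,0,0]],
    [[0,0,0],[0,0,0]],
  ],
)

```text
t: 23.73
tool_pos: [0.651, -0.1995, 0.3034]
orientation: [-3.137, 0.072, 0.007]
force: [-0.2, 0.1, -1.6]
opening: 0.0435
gripper_force: 45.0
```

```bash
python3 -c "
from h import *
plan(.6527,-.1997,.1,-.045-np.pi/2)
"
```

```text
t 23.73 q6 1.24 turn [-0.0039  0.0046 -0.0008] rows 1 [-0.0039  0.0046 -0.0008] shift [ 1.7  0.1 36.4] rows 1 [ 1.7  0.1 36.4]
```

Call:
apply_moves(
  series=[
    [[1.7,0,10],[-0.004,0.0045,0]],
    [[0,0,13],[0,0,0]],
    [[0,0,10],[0,0,0]],
    [[0,0,2],[0,0,0]],
    [[0,0,0],[0,0,0]],
    [[0,0,0],[0,0,0]],
    [[0,0,0],[0,0,0]],
  ],
)

```text
t: 24.32
tool_pos: [0.6541, -0.1992, 0.2706]
orientation: [3.14, -0.071, 0.005]
force: [-0.1, -0.2, -1.4]
opening: 0.0438
gripper_force: 45.0
```

```bash
python3 -c "
from h import *
plan(.6527,-.1997,.065,-.045-np.pi/2)
"
```

```text
t 24.32 q6 1.25 turn [ 0.0009 -0.0035 -0.0001] rows 1 [ 0.0009 -0.0035 -0.0001] shift [-1.4  0.6 38.6] rows 1 [-1.4  0.6 38.6]
```

Call:
apply_moves(
  series=[
    [[-1,0.5,6],[0,-0.002,0]],
    [[0,0,6],[0,0,0]],
    [[0,0,4],[0,0,0]],
    [[0,0,2],[0,0,0]],
    [[0,0,0],[0,0,0]],
    [[0,0,0],[0,0,0]],
  ],
)

```text
t: 24.82
tool_pos: [0.6529, -0.1994, 0.2517]
orientation: [3.14, -0.071, 0.0]
force: [-0.1, -0.4, -2.0]
opening: 0.0439
gripper_force: 45.0
```

Call:
apply_moves(
  series=[
    [[0,0,2],[0,0,0]],
    [[0,0,2],[0,0,0]],
    [[0,0,1],[0,0,0]],
    [[0,0,0],[0,0,0]],
    [[0,0,0],[0,0,0]],
  ],
)

```text
t: 25.23
tool_pos: [0.6529, -0.1995, 0.247]
orientation: [3.14, -0.071, 0.001]
force: [0.4, 0.2, -1.7]
opening: 0.0434
gripper_force: 45.0
```

Entering the shaft cleanly, no contact force.

Call:
apply_moves(
  series=[
    [[0,0,3],[0,0,0]],
    [[0,0,3],[0,0,0]],
    [[0,0,3],[0,0,0]],
    [[0,0,2],[0,0,0]],
    [[0,0,1],[0,0,0]],
    [[0,0,0],[0,0,0]],
    [[0,0,0],[0,0,0]],
  ],
)

```text
t: 25.82
tool_pos: [0.653, -0.1995, 0.2349]
orientation: [3.14, -0.071, 0.001]
force: [0.1, -0.5, -1.0]
opening: 0.0436
gripper_force: 45.0
```

Call:
apply_moves(
  series=[
    [[0,0,1],[0,0,0]],
    [[0,0,1],[0,0,0]],
    [[0,0,1],[0,0,0]],
    [[0,0,1],[0,0,0]],
    [[0,0,0],[0,0,0]],
    [[0,0,0],[0,0,0]],
  ],
)

```text
t: 26.32
tool_pos: [0.6531, -0.1996, 0.2315]
orientation: [3.14, -0.071, 0.002]
force: [-2.3, 0.1, 2.2]
opening: 0.0442
gripper_force: 45.0
```

Call:
apply_moves(
  series=[
    [[0,0,0],[0,0,0]],
    [[0,0,0],[0,0,0]],
    [[0,0,0],[0,0,0]],
    [[0,0,0],[0,0,0]],
    [[0,0,-15],[0,0,0]],
    [[0,0,-30],[0,0,0]],
    [[0,0,-40],[0,0,0]],
    [[0,0,-40],[0,0,0]],
    [[-40,0,-10],[0,0,0]],
    [[-40,0,0],[0,0,0]],
    [[-40,0,0],[0,0,0]],
    [[0,0,0],[0,0,0]],
  ],
  claw=0.65,
)

```text
t: 27.32
tool_pos: [0.5266, -0.1928, 0.3639]
orientation: [-3.139, 0.072, 0.011]
force: [-1.1, 0.8, -1.6]
opening: 0.0605
gripper_force: 0.0
```

Call:
apply_moves(
  series=[
    [[-40,0,-10],[0,0,0]],
    [[-30,0,-10],[0,0,0]],
    [[0,0,0],[0,0,0]],
    [[0,0,0],[0,0,0]],
  ],
)

```text
t: 27.65
tool_pos: [0.4624, -0.191, 0.388]
orientation: [3.139, -0.072, 0.006]
force: [0.7, -0.4, 0.6]
opening: 0.0599
gripper_force: 0.0
```

Run:
```python
from h import *
p,d=robot.read_camera("top");W=cam_pts("top",d);z=W[...,2];cv2.imwrite("pics/top1.png",cv2.resize(p[100:300,100:450],None,fx=2,fy=2))
for n,x,y,r,lo,hi in[("valve",.6,.208,.035,.035,.08),("coup",.594,.103,.035,.035,.08),("latch",.633,-.1,.045,.033,.06),("hub",.653,-.2,.034,.06,.09),("grip",.573,-.197,.02,.07,.1),("grey",.419,.162,.03,.03,.08),("tape",.563,-.438,.06,.02,.05)]:
    k=(d>0)&(np.hypot(W[...,0]-x,W[...,1]-y)<r)&(z>lo)&(z<hi);print(n,k.sum(),rect(W[k]) if k.sum()>4 else "",np.median(z[k]).round(4))
p,d=robot.read_camera("side");cv2.imwrite("pics/side1.png",cv2.resize(p[60:340,140:420],(560,560)))
```

```text
valve 115 (array([600.4, 207.9]), array([34.8, 34.1]), np.float64(1.337)) 0.0511
coup 172 (array([594.1, 101.7]), array([43.3, 42.4]), np.float64(1.254)) 0.0519
latch 131 (array([ 634.4, -102.2]), array([59.7, 23.3]), np.float64(-1.45)) 0.0429
hub 203 (array([ 651.8, -199.9]), array([46.4, 43.8]), np.float64(-0.069)) 0.0716
grip 0  nan
grey 112 (array([419. , 161.8]), array([35.7, 32.1]), np.float64(0.765)) 0.047
tape 171 (array([ 554.3, -463.2]), array([87.7, 36.6]), np.float64(-0.385)) 0.0296
  return _methods._mean(a, axis=axis, dtype=dtype,
  ret = ret.dtype.type(ret / rcount)
```

View pics/top1.png

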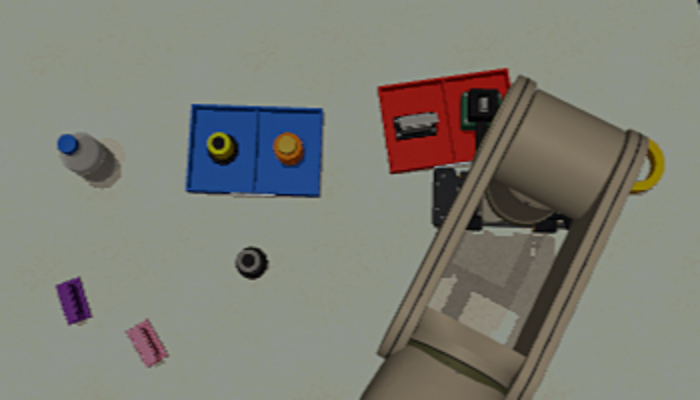

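View pics/side1.png

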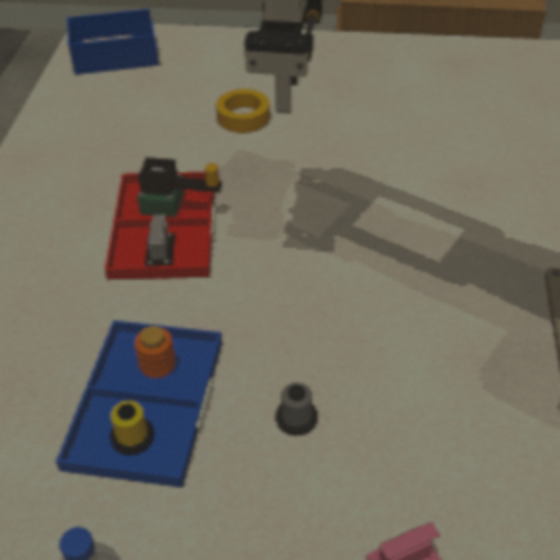

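Both views show every part in place. The valve and coupling stand in the blue tray at (220,147) and (288,148), and the latch is flat at (415,125). The crank is on the gearbox with its hub top at 72 mm, so it is fully home. The bystanders have not moved.

```bash
python3 -c "
from plant import robot
print(robot.close_job())"
```

```text
the job is handed in; nothing more can be done
None
```

Both kits are made up and the job is handed in at about 28 s of the 102 s allowed. My last camera check put the valve, coupling, latch and crank in place; the judge's result was not shown.

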